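# Warm the crew's mess tins

## Robot

A 7-joint arm with a two-finger parallel gripper is mounted at the origin on the work surface. World frame = base frame: x ahead of the robot, y to its left, z up, the work surface at z = 0. Lengths are in m, angles in rad, forces in N, time in s.
With the tool pointing down it reaches from about 0.4 to 0.85 m from the base axis. Payload 10.4 kg.
Tool frame: the origin (TCP) lies at the very end of the fingers, on their centre line; the grasp point (between the pads) lies 19 mm behind it; z points along the fingers, y is the line along which they close (so a half turn about z gives the same grasp; the last joint's range is limited). The gripper opens to 87 mm and grips with 3 to 60 N. Pads are 19 mm wide; open, the fingers measure 117 mm over their backs; the gripper's body (75 mm by 190 mm) begins 51 mm behind the grasp point.
Start: joints at [1.247, 0.332, -0.065, 1.46, 0.022, 1.35, -0.088], TCP at [0.185, -0.597, 0.223] pointing down, gripper open.
Joint ranges: [-2.6, 2.6], [-0.5, 2.12], [-1.47, 1.34], [0.16, 2.42], [-1.27, 4.41], [0.06, 2.06], [-2.6, 2.6]. Speed limits (rad/s): [2.22, 2.22, 2.79, 2.79, 3.14, 3.14, 3.14].

## Interface

Orientations are given as a unit quaternion [x, y, z, w].
In Python, from bench import read_state, cams, workorder gives the robot as it stands.
- The arm moves only by the shell command python3 -m crank 'ROWS' [FORCE]. ROWS is text: rows parted by semicolons, each of 5 numbers parted by spaces: the shift along the tool's x, y, z scaled (see below), then the turn about the tool's z scaled (see below), then the opening, from -1 (shut) to 1 (fully open). In form: dx dy dz yaw jaw; .... A call has 1 to 10 rows; each row shifts and turns the commanded pose from where the row before left it, along the tool's axes as they then stand; what a row does not reach is not made up. The controller multiplies each number of a shift by 200 mm and each number of a turn by 90 degrees. A row lasts 1/10 s, in which the tool goes at most 50 mm and 8.59 degrees, less where a joint would pass 70% of its speed; a pose out of reach is approached as far as the arm can. A call with a number of a shift or a turn outside -1 to 1 is refused whole. A call with a gripper value outside its range is refused whole. The fingers move at their own pace and stop on an object; FORCE is the grip in N (left out, the last holds). Time passes only in rows, so rows that do not move let the fingers close. It gives the time, the measured TCP pose, the force, the opening and the grip force at its end, in the units of the state.
- read_state(): the state, without advancing time (a new reading comes with each control period).
- cams.camera(name): name is "scene" or "top" or "wrist"; returns a dict with "img" (480x640x3 uint8, blue, green, red), "K" (3x3 intrinsics, pixels), "xyz" and "attitude" of the camera in the world; the wrist camera has in their place "mount" (4x4, takes a point from camera to tool coordinates, whose origin is the TCP and whose axes are the flange's). Camera axes: x right, y down, z forward; pixel columns grow to the right and rows downward; lengths in m; the calibration is good to about 2 mm. A picture is of the moment at which its call begins: read the wrist's pose just before it. There is no depth.
- workorder.close_job(): hands the job in; it is judged then, once.
The state is a dict: "time": time; "joint_positions": joint angles; "joint_vel": joint speeds; "joint_torque": joint torques, N m; "ee_pos": TCP position; "eef_rot": TCP orientation; "ft_force": force on the tool from outside, world axes, zero at the start; "torque": the same for the moment, N m; "width": finger opening in m; "grip_force": force on a finger pad.
Only numpy, scipy, OpenCV 4.12 (cv2) and the standard library are available. Lean on these libraries where they do the work, as an engineer would, in place of code of your own. Each camera call takes 0.05 s, during which the arm holds its last target. There are 200 camera calls.

## Task

Warm the lunch: take every lidded mess tin out of the tool chest's open tray and stand it upright on the warmer's dark plate, beside the coffee pot already there. Only when all the tins are on, turn the black selector knob to the two-dot mark, and after that the grey timer knob to 40 minutes. By the end the empty tray must be slid fully home into the chest; leave the pot and everything else where they stand.

Things in the scene. Friction and masses are not known exactly. Their poses are not given: they have to be found in the camera images.
- tin1: lidded round aluminium mess tin, 62 mm across, 60 mm high, closed top, about 0.25 kg; one of 3 to 5 identical ones (absent ones give None), starting upright in the chest's tray. Origin: centre of its underside, z up along its axis
- tin2: lidded round aluminium mess tin, 62 mm across, 60 mm high, closed top, about 0.25 kg; one of 3 to 5 identical ones (absent ones give None), starting upright in the chest's tray. Origin: centre of its underside, z up along its axis
- tin3: lidded round aluminium mess tin, 62 mm across, 60 mm high, closed top, about 0.25 kg; one of 3 to 5 identical ones (absent ones give None), starting upright in the chest's tray. Origin: centre of its underside, z up along its axis
- tin4: lidded round aluminium mess tin, 62 mm across, 60 mm high, closed top, about 0.25 kg; one of 3 to 5 identical ones (absent ones give None), starting upright in the chest's tray. Origin: centre of its underside, z up along its axis
- tin5: lidded round aluminium mess tin, 62 mm across, 60 mm high, closed top, about 0.25 kg; one of 3 to 5 identical ones (absent ones give None), starting upright in the chest's tray. Origin: centre of its underside, z up along its axis
- tray (a joint): slide of the chest's upper tray: 0 = fully out towards the robot (start), 0.19 m = fully home against its stop; it grows as the tray is pushed away from the robot, along the chest's +x. About 1.5 N of friction plus light damping, no spring: it stays where it is left
- tray_floor (a point): centre of the tray's inner floor (surface), moves with the tray; x points into the chest (the direction in which the tray slides home), y along the tray, z up. The floor is 194 mm (x) by 298 mm (y); side and back walls stand 20 mm above it, 4 mm thick; the red front panel, 330 mm wide and 6 mm thick, stands 53 mm above it
- tray_front (a point): middle of the top edge of the tray's front panel at its outermost (robot-side) surface, moves with the tray; axes as tray_floor. A lip 10 mm high runs along the panel's top edge; below the lip the panel is 4 mm further in
- chest: red steel tool chest, 280 mm deep (x), 340 mm wide (y), 150 mm high, topped by a rubber mat (mat surface 154 mm up) with a flat black socket case, 35 mm high, fixed to its rear right part; fixed. Origin: on the bench under the middle of its front face; x points from the front face to its back, away from the robot. The tray slides out of its front at mid-height; its floor lies 79 mm above the bench
- plate (a point): centre of the top surface of the warmer's dark steel plate, 61 mm above the bench; the plate is 200 mm (x) by 340 mm (y), its surface 6 mm above the housing round it. x points away from the robot, y to the left, z up
- warmer: grey table-top food warmer, fixed, 340 mm (x) by 380 mm (y), housing top 55 mm above the bench; origin at the centre of its underside, x away from the robot, y to the left. The plate fills its far part (plate centre at x = +55 mm); a white control strip on top of its near edge carries the two knobs, at x = -113 mm: black selector on the right (y = -85 mm), grey timer on the left (y = +85 mm)
- selector (a joint): angle of the black selector knob in rad, grows clockwise seen from above. Sprung detents at 0 (ring mark, off), 0.785 (one dot), 1.571 (two dots), 2.356 (three dots); between them it snaps to the nearer one when let go; stops at both ends. Peak detent torque about 0.1 N m. Starts at off or one dot
- selector_grip (a point): on the black selector's axis, at the height to grip, 78 mm above the bench; turns with the knob. The grip is a bar 50 mm long, 14 mm thick, from 12 mm below to 12 mm above this point, on a round skirt 54 mm across; the point's x runs along the bar towards its white pointer end, z up. The pointer aims at +67.5 deg (left of the warmer's +x) at joint 0 and at -22.5 deg on the two dots
- timer (a joint): angle of the grey timer knob in rad, grows clockwise seen from above; turns smoothly with about 0.03 N m friction between stops at 0 and 3.0 and stays where it is left. 0 rad = 0 minutes, 3.0 rad = 60 minutes, 0.05 rad a minute, so 40 minutes = 2.0 rad. The scale has a tick every 5 minutes, longer every 10, longest at 0, 30 and 60. Starts between 2 and 18 minutes
- timer_grip (a point): on the grey timer's axis, at the height to grip, 78 mm above the bench; turns with the knob. Bar as on the selector (50 mm long, 14 mm thick, 12 mm above and below this point), skirt 59 mm across; x along the bar towards its white pointer end, which aims at +86 deg (left of the warmer's +x) at 0 minutes and straight along +x at 30
- pot: bystander: white enamel coffee pot, 86 mm across at the foot, 126 mm high with its lid knob, handle on its +y side reaching 75 mm out and short spout on -y (51 mm out), standing on the far left corner of the plate; 0.8 kg. Origin: centre of its underside
- funnel: bystander: black plastic funnel standing mouth down on the bench right of the chest, 104 mm across, 85 mm high. Origin: centre of its underside
- mess_pan: bystander: open aluminium mess bowl on the chest's mat, 124 mm across, 45 mm high. Origin: centre of its underside
- scraper: bystander: bright orange plastic scraper lying on the bench left of the warmer, 190 mm long along its x. Origin: under its middle
- flask: bystander: steel flask on the bench left of the warmer, 72 mm across, 200 mm high. Origin: centre of its underside
- spanner: bystander: steel spanner lying on the bench right of the chest, 180 mm long along its x. Origin: under its middle
Things that resemble listed ones, but are neither listed nor needed, are in the scene too. Leave any blue, orange or red look-alike of the tin5 alone.

How it is judged:
On the way, in this order (a step that is already met when the one before it is completed fails the run):
1. every mess tin present stands upright on the warmer's plate (x of tin1 in the frame of plate between -0.082 and 0.082 m and y of tin1 in the frame of plate between -0.152 and 0.152 m and z of tin1 in the frame of plate between -0.008 and 0.008 m and angle between each of tin1, tin2, tin3, tin4, tin5's own z axis and vertical below 0.12 rad and linear speed of each of tin1, tin2, tin3, tin4, tin5 below 0.03 m/s and x of tin2 in the frame of plate between -0.082 and 0.082 m and y of tin2 in the frame of plate between -0.152 and 0.152 m and z of tin2 in the frame of plate between -0.008 and 0.008 m and x of tin3 in the frame of plate between -0.082 and 0.082 m and y of tin3 in the frame of plate between -0.152 and 0.152 m and z of tin3 in the frame of plate between -0.008 and 0.008 m and x of tin4 in the frame of plate between -0.082 and 0.082 m and y of tin4 in the frame of plate between -0.152 and 0.152 m and z of tin4 in the frame of plate between -0.008 and 0.008 m and x of tin5 in the frame of plate between -0.082 and 0.082 m and y of tin5 in the frame of plate between -0.152 and 0.152 m and z of tin5 in the frame of plate between -0.008 and 0.008 m), for 0.2 s.
2. then the selector is on two dots (value of joint selector between 1.421 and 1.721 rad), for 0.3 s.
3. then the timer is on 40 minutes (value of joint timer between 1.9 and 2.1 rad), for 0.3 s.
At the end, for the whole second after the job is handed in: Every mess tin present stands upright at rest on the plate (centre at least 18 mm inside the plate's edges), the selector is in the two-dot detent (within 0.15 rad), the timer is at 40 minutes (within 2), and the tray is home (within 8 mm) (all of step 1 and all of step 2 and all of step 3 and value of joint tray above 0.182 m); the robot touches nothing.
It fails at once if a bystander is moved more than 5 cm or the pot, flask or funnel is tipped (distance of any of pot, funnel, mess_pan, scraper, flask, spanner from where it was at the start of the episode above 0.05 m or angle between any of pot, flask, funnel's own z axis and vertical above 0.4 rad).
Of tin1, tin2, tin3, tin4, tin5 only 3 to 5 are there at a start; the rules pass over those that are not, and their reading is None.
At some moment in a run one of tin1, tin2, tin3, tin4, tin5 may be knocked a few centimetres aside while the robot is not near it.
It also fails if it takes over 210 s, if anything falls off the work surface, if the arm or the gripper's body presses on something with over 40 N, if the wrist force passes 120 N, or if a joint passes its speed limit or range.

## Working session

There is one attempt and no reset: what is moved stays moved. The work goes in short steps, Python scripts to look and compute and a shell command to move; the robot and the scene stay as the last step left them, time stands still between calls to the robot, and variables do not carry over. Pictures are saved under pics/ and viewed, at most 14 in all, crops included, and the job is handed in when it is done.

```bash
ls; mkdir -p pics; python3 - <<'E'
from bench import read_state,cams
import cv2
s=read_state();print(s)
for n in("scene","top"):
    c=cams.camera(n);cv2.imwrite(f"pics/{n}0.png",c["img"]);print(n,c["K"],c["xyz"],c["attitude"])
c=cams.camera("wrist");print(c["K"],c["mount"])
E
```

```text
pics
{'time': 0.0, 'joint_positions': array([ 1.24737955,  0.33287898, -0.06467937,  1.46093449,  0.02162822,
        1.34989956, -0.08853281]), 'joint_vel': array([-9.58503775e-04, -2.38382922e-03, -1.58234327e-03, -6.80828146e-06,
       -9.34796016e-04,  1.11285949e-03, -1.31476268e-03]), 'joint_torque': array([ 6.74986586e-05, -6.23265338e+01,  2.47051340e-02, -3.89908075e+01,
       -6.13865722e-02,  3.98112042e-02,  1.30284925e-04]), 'ee_pos': array([ 0.18504726, -0.59657563,  0.22175272]), 'eef_rot': array([ 9.88711608e-01,  1.49829398e-01, -1.55887043e-04, -6.94872016e-04]), 'ft_force': array([ 0.29758942,  0.02402106, -0.88509688]), 'torque': array([-0.02858133, -0.03737902, -0.00441304]), 'grip_force': 0.0, 'width': 0.08671455490963415}
scene [[510.80046598   0.         318.35734378]
 [  0.         510.80046598 232.70460896]
 [  0.           0.           1.        ]] [ 1.28187985 -0.55858519  1.36238102] [ 0.84470113  0.42798437 -0.14720238 -0.28572859]
top [[450.91859748   0.         313.12867708]
 [  0.         450.91859748 239.83899447]
 [  0.           0.           1.        ]] [0.32202349 0.00374905 1.26174741] [ 0.70662009 -0.70278133  0.06168423 -0.05460313]
[[416.47505992   0.         318.60657801]
 [  0.         416.47505992 245.1578815 ]
 [  0.           0.           1.        ]] [[-5.25175964e-04 -9.59828154e-01 -2.80588025e-01  7.67285311e-02]
 [ 9.99999478e-01 -2.58051824e-04 -9.88959826e-04 -2.02321066e-03]
 [ 8.76825232e-04 -2.80588398e-01  9.59827788e-01 -1.61312461e-01]
 [ 0.00000000e+00  0.00000000e+00  0.00000000e+00  1.00000000e+00]]
```

View pics/top0.png

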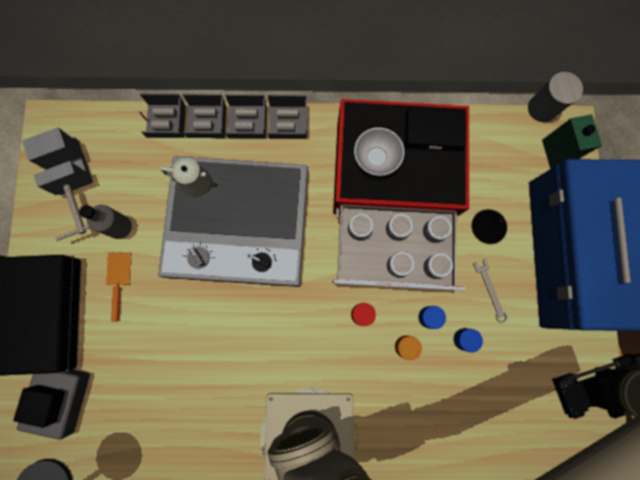

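View pics/scene0.png

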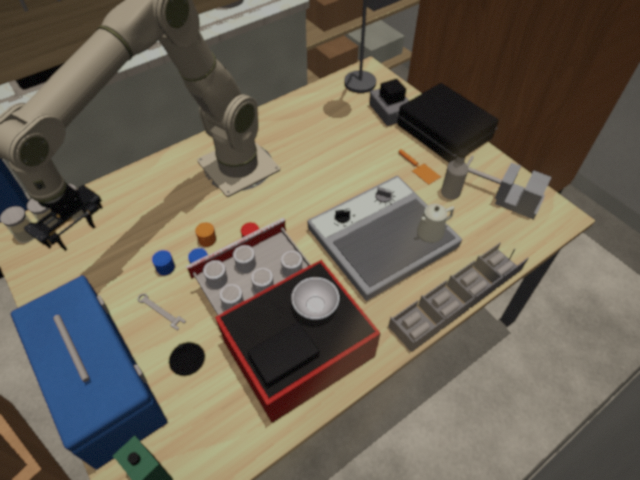

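Top view: five silver tins in the tray at about (361,226), (400,226), (438,228), (402,264) and (439,265). The look-alikes lie on the bench: red (364,314), blue (433,317) and (469,340), orange (409,348). The white pot is at (188,172), the grey timer at (198,257) and the black selector at (262,262). Next I measure all of these.

```bash
cat >h.py <<'E'
import numpy as np,cv2
from scipy.spatial.transform import Rotation as R
from bench import read_state,cams
def cam(n):
    if n=="wrist":
        s=read_state();c=cams.camera(n);T=np.eye(4);T[:3,:3]=R.from_quat(s["eef_rot"]).as_matrix();T[:3,3]=s["ee_pos"];M=T@c["mount"];c["R"]=M[:3,:3];c["t"]=M[:3,3]
    else:
        c=cams.camera(n);c["R"]=R.from_quat(c["attitude"]).as_matrix();c["t"]=np.array(c["xyz"])
    return c
def ray(c,u,v,z):
    d=c["R"]@np.linalg.solve(c["K"],[u,v,1.]);return c["t"]+d*(z-c["t"][2])/d[2]
def proj(c,p):
    q=c["K"]@(c["R"].T@(np.array(p)-c["t"]));return q[:2]/q[2]
def circ(c,box,r,z):
    x0,y0,x1,y1=box;g=cv2.resize(cv2.cvtColor(c["img"],6)[y0:y1,x0:x1],None,fx=4,fy=4,interpolation=2)
    h=cv2.HoughCircles(g,cv2.HOUGH_GRADIENT,1.5,60,param1=120,param2=18,minRadius=int(4*r*.85),maxRadius=int(4*r*1.15))
    return [] if h is None else [((a+1.5)/4+x0,(b+1.5)/4+y0,q/4,ray(c,(a+1.5)/4+x0,(b+1.5)/4+y0,z)) for a,b,q in h[0]]
E
python3 - <<'E'
from h import *
np.set_printoptions(precision=4,suppress=True)
c=cam("top")
for u,v,r,p in circ(c,(335,205,465,290),12.5,.139):print("tin",round(u,1),round(v,1),r,p)
for n,uv in dict(wFL=(171,157),wFR=(308,163),wNR=(300,285),wNL=(160,277)).items():print(n,ray(c,*uv,.055))
for n,uv in dict(cFL=(341,101),cFR=(468,107),cNL=(337,208),cNR=(467,207)).items():print(n,ray(c,*uv,.15))
for n,uv in dict(tL=(334,287),tR=(465,289)).items():print(n,ray(c,*uv,.132))
print("knobs",ray(c,198.5,257,.09),ray(c,262,262,.09),"pot",ray(c,184,169,.187))
a=cv2.resize(c["img"][205:295,330:480],None,fx=4,fy=4,interpolation=2)
b=cv2.resize(c["img"][145:290,155:315],None,fx=4,fy=4,interpolation=2)
b=b[:590,:640];cv2.imwrite("pics/tins.png",a);cv2.imwrite("pics/warm.png",b)
E
```

```text
tin 441.3 227.3 12.7875 [ 0.543 -0.333  0.139]
tin 402.7 263.7 12.1875 [ 0.4494 -0.2319  0.139 ]
tin 362.2 224.3 12.7125 [ 0.5494 -0.1316  0.139 ]
tin 440.6 265.2 11.85 [ 0.4462 -0.327   0.139 ]
tin 401.6 225.1 11.925 [ 0.5481 -0.2318  0.139 ]
tin 464.2 274.6 12.3 [ 0.423  -0.3853  0.139 ]
wFL [0.7542 0.3895 0.055 ]
wFR [0.7399 0.0074 0.055 ]
wNR [0.4002 0.0266 0.055 ]
wNL [0.4195 0.4    0.055 ]
cFL [ 0.8782 -0.0788  0.15  ]
cFR [ 0.8646 -0.414   0.15  ]
cNL [ 0.5888 -0.067   0.15  ]
cNR [ 0.5938 -0.3974  0.15  ]
tL [ 0.3907 -0.0599  0.132 ]
tR [ 0.3874 -0.388   0.132 ]
knobs [0.4694 0.2915 0.09  ] [0.4573 0.1256 0.09  ] pot [0.6762 0.3136 0.187 ]
```

View pics/tins.png

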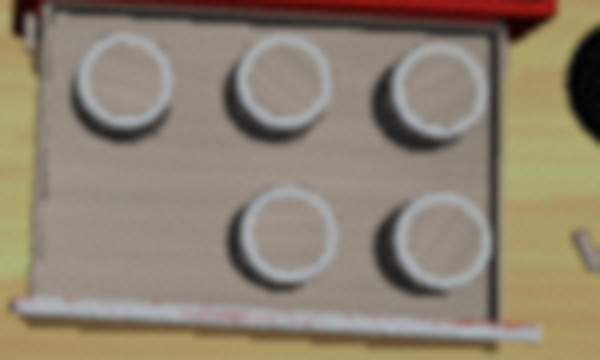

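View pics/warm.png

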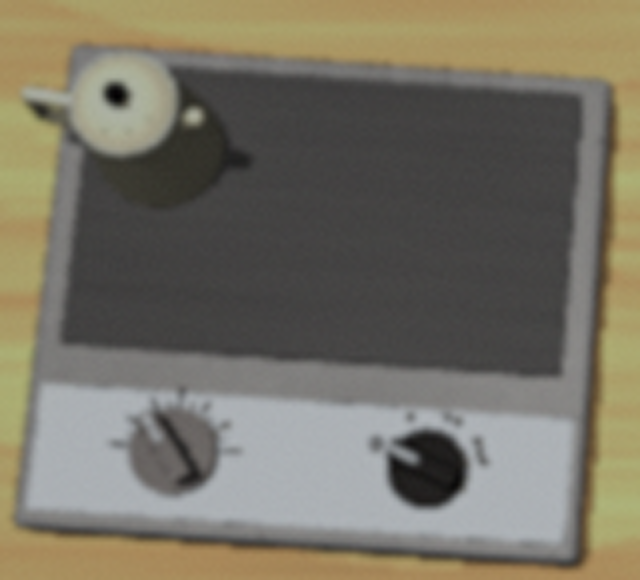

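Close crop: all five objects in the tray are plain silver lidded tins, and none of the coloured look-alikes is among them. The selector pointer is on the ring mark (off), and the timer reads about 10 minutes. The next move swings the arm to above the right rear tin with yaw 0.

```bash
python3 -m crank '0 0 -0.1 0.095 1; 0 0 -0.1 0.095 1; 0 -0.25 0 0 1; 0 -0.25 0 0 1; 0 -0.25 0 0 1; 0 -0.25 0 0 1; 0 -0.25 0 0 1; 0.25 -0.08 0 0 1; 0.25 0 0 0 1; 0.25 0 0 0 1' 15
python3 -m crank '0.25 0 0 0 1; 0.25 0 0 0 1; 0.25 0 0 0 1; 0 0 0 0 1; 0 0 0 0 1'
python3 - <<'E'
from h import *
np.set_printoptions(precision=4,suppress=True)
s=read_state();print(s["ee_pos"],R.from_quat(s["eef_rot"]).as_matrix()[:,0],R.from_quat(s["eef_rot"]).as_matrix()[:,2])
c=cam("top")
for n,uv in dict(FR=(300.5,168.8),NL=(170.5,230.8),NR=(295.5,238.8)).items():print(n,ray(c,*uv,.061))
c=cam("wrist");cv2.imwrite("pics/w1.png",c["img"])
for p in [(.543,-.333),(.5481,-.2318),(.4462,-.327)]:print(proj(c,(*p,.139)))
E
```

```text
time: 1.2
ee_pos: [0.3338, -0.3307, 0.2634]
eef_rot: [1.0, 0.001, 0.001, 0.001]
ft_force: [-0.5, -1.5, 0.3]
width: 0.0869
grip_force: 0.0
time: 1.7
ee_pos: [0.4827, -0.3304, 0.2614]
eef_rot: [1.0, 0.002, -0.001, -0.001]
ft_force: [-1.2, -0.4, -0.5]
width: 0.0871
grip_force: 0.0
[ 0.4827 -0.3304  0.2614] [ 1.      0.0041 -0.0013] [-0.0013  0.0017 -1.    ]
FR [0.7209 0.0281 0.061 ]
NL [0.5439 0.3773 0.061 ]
NR [0.5241 0.0397 0.061 ]
[324.8437 146.3333]
[172.0095 138.1351]
[315.8374 282.2771]
```

View pics/w1.png

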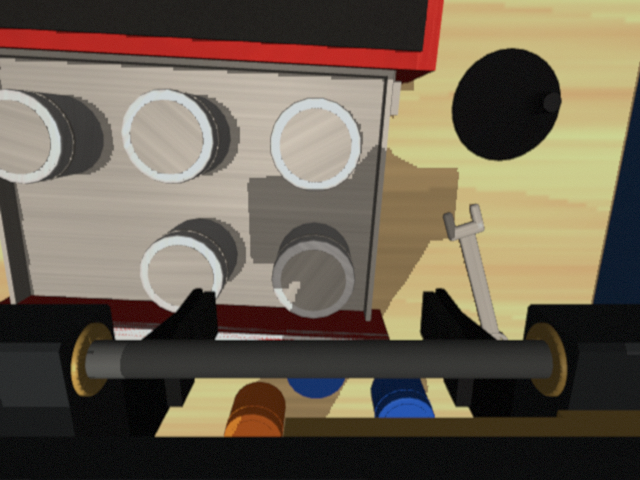

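Wrist view: lids at about (316,143), (167,135), (15,136, cut off), (181,273) and (313,278). The funnel is at (507,103).

```bash
python3 - <<'E'
from h import *
np.set_printoptions(precision=4,suppress=True)
c=cam("wrist")
for u,v in [(316,143),(168,135),(15,136),(181,273),(313,278)]:print(ray(c,u,v,.139))
for u,v,r,p in circ(c,(0,80,370,325),43,.139):print("h",u,v,r,p)
th=-.0587;r=np.array([[np.cos(th),-np.sin(th)],[np.sin(th),np.cos(th)]])
for q in [(.045,-.13),(.045,-.035),(-.055,-.125),(-.055,-.02),(-.055,.085)]:print(q,np.array([.6324,.2027])+r@q)
E
```

```text
[ 0.5447 -0.3277  0.139 ]
[ 0.5498 -0.2298  0.139 ]
[ 0.549  -0.1284  0.139 ]
[ 0.4527 -0.2294  0.139 ]
[ 0.4489 -0.3254  0.139 ]
h 315.1875 143.5625 44.7125 [ 0.5443 -0.3272  0.139 ]
h 178.3125 279.6875 43.8875 [ 0.4475 -0.227   0.139 ]
h 163.3125 139.0625 48.6125 [ 0.5471 -0.2264  0.139 ]
h 23.4375 146.1875 37.625 [ 0.5425 -0.1326  0.139 ]
h 8.4375 135.3125 44.8625 [ 0.5495 -0.1241  0.139 ]
h 202.3125 262.8125 45.3125 [ 0.4605 -0.2455  0.139 ]
h 264.9375 263.1875 43.55 [ 0.4603 -0.2907  0.139 ]
h 313.6875 274.4375 42.95 [ 0.4517 -0.3259  0.139 ]
h 56.0625 248.5625 48.2 [ 0.4712 -0.1418  0.139 ]
h 230.4375 262.4375 42.3125 [ 0.4608 -0.2659  0.139 ]
h 181.3125 264.3125 47.375 [ 0.4594 -0.2303  0.139 ]
h 131.4375 250.8125 49.025 [ 0.4695 -0.1955  0.139 ]
h 191.0625 193.0625 43.925 [ 0.5111 -0.2417  0.139 ]
(0.045, -0.13) [0.6697 0.0703]
(0.045, -0.035) [0.6753 0.1651]
(-0.055, -0.125) [0.5702 0.0811]
(-0.055, -0.02) [0.5763 0.186 ]
(-0.055, 0.085) [0.5825 0.2908]
```

```bash
python3 -m crank '0.15 -0.01 0 0 1; 0.16 0 0 0 1; 0 0 0.2 0 1; 0 0 0.2 0 1; 0 0 0.2 0 1; 0 0 0.17 0 1; 0 0 0 0 1; 0 0 0 0 1' 25
python3 -m crank '0 0 0 0 -1; 0 0 0 0 -1; 0 0 0 0 -1; 0 0 0 0 -1; 0 0 0 0 -1'
```

```text
time: 2.65
ee_pos: [0.5438, -0.3297, 0.1101]
eef_rot: [1.0, 0.001, 0.0, 0.0]
ft_force: [0.3, -0.1, 0.6]
width: 0.0867
grip_force: 0.0
time: 3.15
ee_pos: [0.5445, -0.3289, 0.1093]
eef_rot: [1.0, 0.001, 0.0, 0.0]
ft_force: [-1.7, 1.0, 4.6]
width: 0.0614
grip_force: 25.0
```

```bash
python3 -m crank '0 0 -0.15 0 -1; 0 0 -0.2 0 -1; 0 0 -0.2 0 -1; 0 0 -0.2 0 -1; 0 -0.2 0 0 -1; 0 -0.25 0 0 -1; 0 -0.25 0 0 -1; 0 -0.25 0 0 -1; 0 -0.25 0 0 -1; 0 -0.25 0 0 -1'
python3 -m crank '0.1 -0.25 0 0 -1; 0.15 -0.2 0 0 -1; 0.2 -0.1 0 0 -1; 0.17 0 0 0 -1; 0 0 0.15 0 -1; 0 0 0.2 0 -1; 0 0 0.2 0 -1;  0 0 0 0 -1; 0 0 0 0 -1'
```

```text
time: 4.15
ee_pos: [0.5428, -0.0369, 0.2581]
eef_rot: [1.0, 0.001, -0.0, 0.0]
ft_force: [1.8, 0.8, -2.9]
width: 0.0615
grip_force: 25.0
time: 5.05
ee_pos: [0.6656, 0.0678, 0.1489]
eef_rot: [1.0, 0.001, -0.001, 0.0]
ft_force: [0.3, 0.1, -1.2]
width: 0.0617
grip_force: 25.0
```

```bash
python3 -m crank '0.02 -0.01 0.15 0 -1; 0 0 0.1 0 -1; 0 0 0.03 0 -1; 0 0 0 0 -1; 0 0 0 0 -1'
python3 -m crank '0 0 0.005 0 -1; 0 0 0.005 0 -1; 0 0 0 0 -1'; sleep 0
```

```text
time: 5.55
ee_pos: [0.671, 0.0701, 0.095]
eef_rot: [1.0, 0.001, 0.002, -0.0]
ft_force: [-0.2, -0.5, -3.2]
width: 0.0614
grip_force: 25.0
time: 5.85
ee_pos: [0.6703, 0.0699, 0.0914]
eef_rot: [1.0, 0.001, 0.001, -0.0]
ft_force: [0.4, 0.1, 1.2]
width: 0.0614
grip_force: 25.0
```

```bash
python3 -m crank '0 0 0 0 1; 0 0 0 0 1; 0 0 0 0 1; 0 0 -0.1 0 1; 0 0 -0.2 0 1; 0 0 -0.25 0 1; -0.2 0.1 -0.2 0 1; -0.2 0.25 0 0 1; -0.2 0.25 0 0 1; 0 0.25 0 0 1'
python3 -m crank '0 0.25 0 0 1; 0 0.25 0 0 1; 0 0.15 0 0 1; 0 0 0 0 1; 0 0 0 0 1'
python3 - <<'E'
from h import *
np.set_printoptions(precision=4,suppress=True)
print(read_state()["ee_pos"],read_state()["eef_rot"]);c=cam("top");cv2.imwrite("pics/t2.png",c["img"])
E
```

```text
time: 6.85
ee_pos: [0.5715, -0.0745, 0.2347]
eef_rot: [1.0, 0.003, -0.0, 0.001]
ft_force: [1.5, 0.6, 0.4]
width: 0.0871
grip_force: 0.0
time: 7.35
ee_pos: [0.5746, -0.2052, 0.2338]
eef_rot: [1.0, 0.001, -0.0, -0.0]
ft_force: [-0.2, 0.7, 0.3]
width: 0.0872
grip_force: 0.0
[ 0.5746 -0.2052  0.2338] [ 1.      0.0007 -0.     -0.0003]
```

View pics/t2.png

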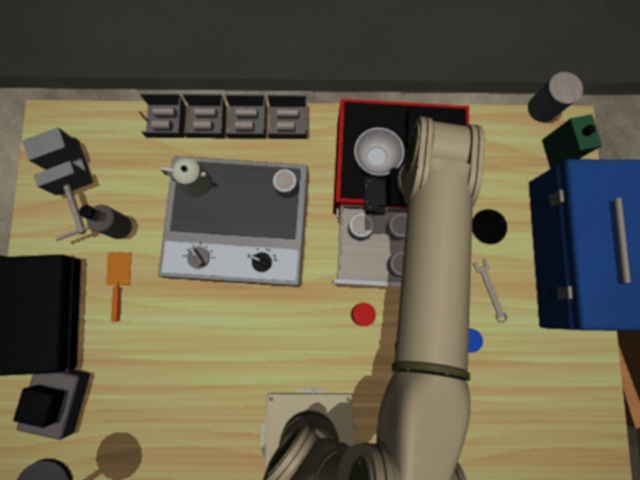

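Top view: the first tin is upright on the plate at (285,181), and nothing else has moved. The next move takes tin B.

```bash
python3 -m crank '-0.125 0.12 0 0 1; 0 0 0 0 1; 0 0 0.2 0 1; 0 0 0.2 0 1; 0 0 0.2 0 1; 0 0 0.02 0 1; 0 0 0 0 1; 0 0 0 0 1'
python3 -m crank '0 0 0 0 -1; 0 0 0 0 -1; 0 0 0 0 -1; 0 0 0 0 -1; 0 0 0 0 -1'
python3 -m crank '0 0 -0.15 0 -1; 0 0 -0.2 0 -1; 0 0 -0.2 0 -1; 0 0 -0.2 0 -1; 0 -0.2 -0.05 0 -1; 0 -0.25 0 0 -1; 0 -0.25 0 0 -1; 0 -0.25 0 0 -1; 0 -0.25 0 0 -1; 0 -0.25 0 0 -1'
python3 -m crank '0.1 -0.25 0 0 -1; 0.2 -0.15 0 0 -1; 0.2 -0.1 0 0 -1; 0.13 -0.02 0 0 -1; 0 0 0 0.09 -1; 0 0 0 0.09 -1; 0 0 0 0.09 -1; 0 0 0 0.09 -1; 0 0 0 0.09 -1; 0 0 0 0.09 -1'
python3 -m crank '0 0 0 0.09 -1; 0 0 0 0.09 -1; 0 0 0 0.09 -1; 0 0 0 0.09 -1; 0 0 0 0.09 -1; 0 0 0 0.01 -1; 0 0 0 0 -1; 0 0 0 0 -1; 0 0 0 0 -1'
```

```text
time: 8.2
ee_pos: [0.5513, -0.2288, 0.1124]
eef_rot: [1.0, 0.002, 0.002, 0.001]
ft_force: [0.2, 0.9, 0.9]
width: 0.087
grip_force: 0.0
time: 8.7
ee_pos: [0.5499, -0.2294, 0.1103]
eef_rot: [1.0, 0.001, 0.0, 0.0]
ft_force: [-1.5, -0.8, 2.7]
width: 0.0612
grip_force: 25.0
time: 9.7
ee_pos: [0.5483, 0.0626, 0.2696]
eef_rot: [1.0, 0.001, -0.0, 0.0]
ft_force: [1.7, -0.3, -3.8]
width: 0.0614
grip_force: 25.0
time: 10.7
ee_pos: [0.6699, 0.1622, 0.2559]
eef_rot: [0.944, -0.329, -0.01, 0.01]
ft_force: [-0.7, 2.3, -5.5]
width: 0.0619
grip_force: 25.0
time: 11.6
ee_pos: [0.6643, 0.1552, 0.2267]
eef_rot: [0.877, -0.479, -0.034, 0.031]
ft_force: [0.0, 0.2, -2.6]
width: 0.0611
grip_force: 25.0
```

```bash
python3 -c "
from bench import read_state as r;s=r();print(s['joint_positions'].round(2),s['ee_pos'],s['eef_rot'])"
```

```text
[-0.78  0.64  0.81  1.21 -0.43  1.56 -2.6 ] [0.66427317 0.15517828 0.22673036] [ 0.87659538 -0.47901788 -0.03427506  0.03078375]
```

```bash
python3 -m crank '0 0 0 -0.09 -1; 0 0 0 -0.09 -1; 0 0 0 -0.09 -1; 0 0 0 -0.09 -1; 0 0 0 -0.09 -1; 0 0 0 -0.09 -1; 0 0 0 -0.09 -1; 0 0 0 -0.09 -1; 0 0 0 -0.09 -1; 0 0 0 -0.09 -1'
python3 -m crank '0 0 0 -0.09 -1; 0 0 0 -0.01 -1; 0 0 0 0 -1; 0 0 0 0 -1'
python3 -c "
from bench import read_state as r;s=r();print(s['joint_positions'].round(2),s['ee_pos'],s['eef_rot'])"
```

```text
time: 12.6
ee_pos: [0.6644, 0.1548, 0.2273]
eef_rot: [0.977, 0.208, -0.046, 0.001]
ft_force: [0.0, 0.3, -3.3]
width: 0.0618
grip_force: 25.0
time: 13.0
ee_pos: [0.6644, 0.1549, 0.227]
eef_rot: [0.959, 0.279, -0.046, -0.002]
ft_force: [-0.2, -0.4, -2.7]
width: 0.0616
grip_force: 25.0
[-0.61  0.57  0.51  1.2  -0.26  1.53 -1.14] [0.66441327 0.15490402 0.22703657] [ 0.95914638  0.27917801 -0.04575436 -0.00209755]
```

The clockwise turn drove joint 7 to its −2.6 limit, and the controller compromised by tilting the tool about 5°. I rotate back to yaw 0, rise, and try to undo the tilt near the reach limit.

```bash
cat >>h.py <<'E'
def st():
    s=read_state();m=R.from_quat(s["eef_rot"]).as_matrix();print(s["time"],s["ee_pos"].round(4),"yaw",np.degrees(np.arctan2(m[1,0],m[0,0])).round(2),"zax",m[:2,2].round(4),"q",s["joint_positions"].round(2))
E
python3 -m crank '0 0 0 0.09 -1; 0 0 0 0.09 -1; 0 0 0 0.09 -1; 0 0 0 0.09 -1; 0 0 -0.2 0 -1; 0 0 -0.2 0 -1; 0 0 -0.2 0 -1; 0 0 0 0 -1; 0 0 0 0 -1'>/dev/null
python3 -c "from h import *;st()"
python3 -m crank '0.2 0 0 0 -1; 0.2 0 0 0 -1; 0.2 0 0 0 -1; 0.2 0 0 0 -1; 0 0 0 0 -1; 0 0 0 0 -1'>/dev/null
python3 -c "from h import *;st()"
```

```text
13.9 [0.6754 0.1575 0.3466] yaw 0.09 zax [-0.0879 -0.0218] q [-0.61  0.61  0.63  0.92 -0.33  1.79 -1.69]
14.5 [0.7843 0.1484 0.3433] yaw -1.8 zax [-0.0711 -0.0056] q [-0.36  0.99  0.81  0.3  -0.71  2.01 -1.73]
```

```bash
python3 -m crank '0.1 0 0 0 -1; 0.1 0 0 0 -1; 0 0 0 0 -1; 0 0 0 0 -1'>/dev/null
python3 -c "from h import *;st()"
python3 -m crank '0.1 0 0 0 -1; 0.1 0 0 0 -1; 0 0 0 0 -1; 0 0 0 0 -1'>/dev/null
python3 -c "from h import *;st()"
```

```text
14.9 [0.7983 0.1424 0.3451] yaw -2.45 zax [-0.0516  0.007 ] q [-0.31  1.07  1.2   0.19 -1.13  2.05 -1.74]
15.3 [0.8022 0.1358 0.3394] yaw -2.3 zax [-0.0554  0.0094] q [-0.29  1.09  1.32  0.16 -1.26  2.06 -1.73]
```

```bash
python3 -m crank '-0.2 0 0 0 -1; -0.2 0 0 0 -1; 0 0 -0.2 0 -1; 0 0 -0.2 0 -1; 0 0 -0.2 0 -1; 0 0 0 0 -1; 0 0 0 0 -1'>/dev/null
python3 -c "from h import *;st()"
python3 -m crank '0 0 -0.1 0 -1; 0 0 -0.1 0 -1; 0 0 0 0 -1; 0 0 0 0 -1'>/dev/null
python3 -c "from h import *;st()"
```

```text
16.0 [0.7713 0.1436 0.3782] yaw -1.97 zax [-0.0604 -0.0004] q [-0.34  0.95  0.8   0.27 -0.7   2.05 -1.74]
16.4 [0.7788 0.146  0.3824] yaw -1.63 zax [-0.0411 -0.0043] q [-0.28  0.96  0.41  0.18 -0.38  2.06 -1.8 ]
```

```bash
python3 -m crank '0 0 -0.1 0 -1; 0 0 -0.1 0 -1; 0 0 0 0 -1; 0 0 0 0 -1'>/dev/null
python3 -c "from h import *;st()"
python3 -m crank '-0.1 0 -0.1 0 -1; 0 0 -0.1 0 -1; 0 0 -0.1 0 -1; 0 0 0 0 -1; 0 0 0 0 -1'>/dev/null
python3 -c "from h import *;st()"
python3 -m crank '-0.1 0 -0.1 0 -1; 0 0 -0.1 0 -1; 0 0 -0.1 0 -1; 0 0 0 0 -1; 0 0 0 0 -1'>/dev/null
python3 -c "from h import *;st()"
```

```text
16.8 [0.7774 0.1457 0.4066] yaw -1.65 zax [-0.0051  0.0021] q [-0.28  0.94  0.36  0.16 -0.33  2.06 -1.81]
17.3 [0.7685 0.1485 0.4451] yaw -1.65 zax [0.0425 0.014 ] q [-0.28  0.89  0.36  0.16 -0.33  2.06 -1.82]
17.8 [0.7576 0.1508 0.484 ] yaw -1.7 zax [0.0911 0.0259] q [-0.29  0.84  0.36  0.16 -0.32  2.06 -1.82]
```

The overshoot reversed the tilt in a predictable way, which gives me a tilt control in each direction. I go back over the plate and use the joint 7 saturation in small steps to trim it.

```bash
python3 -m crank '-0.2 0 0.2 0 -1; -0.2 0 0.2 0 -1; -0.1 0 0.2 0 -1; 0 0 0.2 0 -1; 0 0 0.2 0 -1; 0 0 0 0.09 -1; 0 0 0 0.09 -1; 0 0 0 0.09 -1; 0 0 0 0.09 -1;  0 0 0 0 -1'>/dev/null
python3 -c "from h import *;st()"
python3 -m crank '0 0 0 0.09 -1; 0 0 0 0 -1; 0 0 0 0 -1'>/dev/null
python3 -c "from h import *;st()"
python3 -m crank '0 0 0 0.09 -1; 0 0 0 0 -1; 0 0 0 0 -1'>/dev/null
python3 -c "from h import *;st()"
```

```text
18.8 [0.7335 0.1624 0.3454] yaw -34.57 zax [0.0929 0.0248] q [-0.55  0.56  0.5   0.95 -0.27  1.58 -2.32]
19.1 [0.7337 0.1623 0.3462] yaw -42.2 zax [0.0941 0.0254] q [-0.56  0.57  0.52  0.95 -0.28  1.58 -2.44]
19.4 [0.7338 0.1623 0.3466] yaw -50.27 zax [0.0947 0.0258] q [-0.57  0.57  0.54  0.95 -0.3   1.58 -2.58]
```

```bash
for i in 1; do python3 -m crank '0 0 0 0.09 -1; 0 0 0 0.09 -1; 0 0 0 0 -1; 0 0 0 0 -1'>/dev/null; done
python3 -c "from h import *;st()"
python3 -m crank '0 0 0 0.09 -1; 0 0 0 0.09 -1; 0 0 0 0 -1; 0 0 0 0 -1'>/dev/null
python3 -c "from h import *;st()"
python3 -m crank '0 0 0 0.09 -1; 0 0 0 0.09 -1; 0 0 0 0 -1; 0 0 0 0 -1'>/dev/null
python3 -c "from h import *;st()"
```

```text
19.8 [0.7334 0.1567 0.3351] yaw -58.83 zax [0.0703 0.0252] q [-0.73  0.68  0.93  0.97 -0.56  1.64 -2.6 ]
20.2 [0.7287 0.1359 0.3208] yaw -69.23 zax [0.0578 0.0388] q [-0.82  0.83  1.32  1.03 -0.87  1.71 -2.6 ]
20.6 [0.7171 0.0698 0.2862] yaw -77.87 zax [0.07   0.0955] q [-0.8   0.8   1.33  1.19 -0.89  1.63 -2.6 ]
```

```bash
python3 -m crank '0 0 0 -0.095 -1; 0 0 0 -0.095 -1; 0 0 0 -0.095 -1; 0 0 0 -0.095 -1; 0 0 0 -0.095 -1; 0 0 0 -0.095 -1; 0 0 0 -0.095 -1; 0 0 0 -0.095 -1; 0 0 0 -0.075 -1; 0 0 0 0 -1'>/dev/null
python3 -c "from h import *;st()"
python3 -m crank '-0.2 0 0 0 -1; -0.2 0 0 0 -1; -0.2 0 0 0 -1; -0.2 0 0 0 -1; -0.2 0 0 0 -1; -0.2 0 0 0 -1; -0.2 0 0 0 -1; 0 0 0 0 -1; 0 0 0 0 -1'
python3 -c "from h import *;st()"
```

```text
21.6 [0.7178 0.0721 0.2873] yaw -2.84 zax [0.0722 0.0948] q [-0.74  0.68  1.11  1.19 -0.71  1.55 -1.38]
time: 22.5
ee_pos: [0.4898, 0.0838, 0.2769]
eef_rot: [0.998, -0.031, 0.021, -0.05]
ft_force: [-0.3, 0.9, -3.6]
width: 0.0618
grip_force: 25.0
22.5 [0.4898 0.0838 0.2769] yaw -3.65 zax [0.0449 0.0983] q [-1.47 -0.22  1.14  1.8   0.12  1.36 -1.98]
```

```bash
python3 -m crank '-0.1 0 0 0 -1; -0.1 0 0 0 -1; -0.1 0 0 0 -1; -0.1 0 0 0 -1; 0 0 0 0 -1'>/dev/null
python3 -c "from h import *;st()"
python3 -m crank '-0.1 0 0 0 -1; -0.1 0 0 0 -1; -0.1 0 0 0 -1; 0 0 0 0 -1'>/dev/null
python3 -c "from h import *;st()"
```

```text
23.0 [0.4088 0.0882 0.2722] yaw -3.71 zax [0.0419 0.0906] q [-1.29 -0.43  0.8   1.96  0.25  1.41 -2.19]
23.4 [0.3494 0.0917 0.2697] yaw -3.77 zax [0.0413 0.0904] q [-1.05 -0.48  0.53  2.06  0.18  1.42 -2.22]
```

```bash
python3 -m crank '-0.1 0 0 0 -1; -0.1 0 0 0 -1; -0.1 0 0 0 -1; 0 0 0 0 -1'>/dev/null
python3 -c "from h import *;st()"
python3 -m crank '-0.1 0 0 0 -1; -0.1 0 0 0 -1; 0 0 0 0 -1'>/dev/null
python3 -c "from h import *;st()"
```

```text
23.8 [0.3003 0.0931 0.2694] yaw -3.99 zax [0.0438 0.0927] q [-0.6  -0.49  0.16  2.12  0.01  1.42 -2.1 ]
24.1 [0.2873 0.0936 0.2727] yaw -3.88 zax [0.047  0.0951] q [-0.3  -0.5  -0.06  2.13 -0.1   1.43 -1.97]
```

```bash
python3 -m crank '-0.15 0 0 0 -1; -0.15 0 0 0 -1; -0.15 0 0 0 -1; 0 0 0 0 -1'>/dev/null
python3 -c "from h import *;st()"
python3 -m crank '0 0 -0.15 0 -1; 0 0 -0.15 0 -1; 0 0 -0.15 0 -1; 0 0 0 0 -1'>/dev/null
python3 -c "from h import *;st()"
```

```text
24.5 [0.2644 0.108  0.257 ] yaw -3.03 zax [0.0048 0.088 ] q [-0.16 -0.5  -0.2   2.16 -0.18  1.44 -1.94]
24.9 [0.269  0.0984 0.3505] yaw -3.54 zax [0.01   0.0883] q [-0.16 -0.5  -0.15  1.97 -0.15  1.63 -1.94]
```

The inward pull at the joint 2 limit removes tilt in the pulled direction. I repeat it with the arm facing left to remove the y tilt.

```bash
python3 -m crank '0 0 0 -0.095 -1; 0 0 0 -0.095 -1; 0 0 0 -0.095 -1; 0 0 0 -0.095 -1; 0 0 0 -0.095 -1; 0 0 0 -0.095 -1; 0 0 0 -0.095 -1; 0 0 0 -0.095 -1; 0 0 0 0 -1'>/dev/null
python3 -m crank '0.125 -0.22 0 0 -1; 0.125 -0.22 0 0 -1; 0.125 -0.22 0 0 -1; 0.125 -0.22 0 0 -1; 0.125 -0.22 0 0 -1; 0 0 0.2 0 -1; 0 0 0.2 0 -1; 0 0 0 0 -1; 0 0 0 0 -1'>/dev/null
python3 -c "from h import *;st()"
```

```text
26.7 [0.137  0.3079 0.2859] yaw 64.76 zax [-0.006   0.0811] q [-0.55 -0.43 -0.49  2.03 -0.25  1.44 -1.42]
```

```bash
python3 -m crank '-0.1 0 0 0 -1; -0.1 0 0 0 -1; -0.15 0 0 0 -1; 0 0 0 0 -1'>/dev/null
python3 -c "from h import *;st()"
python3 -m crank '-0.15 0 0 0 -1; -0.15 0 0 0 -1; 0 0 0 0 -1'>/dev/null
python3 -c "from h import *;st()"
python3 -m crank '-0.15 0 0 0 -1; 0 0 0 0 -1'>/dev/null
python3 -c "from h import *;st()"
```

```text
27.1 [0.1213 0.2781 0.2863] yaw 65.03 zax [-0.0047  0.0832] q [-0.9  -0.49 -0.25  2.09 -0.16  1.46 -1.54]
27.4 [0.1141 0.2671 0.273 ] yaw 65.16 zax [-0.02    0.0553] q [-0.88 -0.5  -0.26  2.12 -0.17  1.47 -1.54]
27.6 [0.1139 0.261  0.268 ] yaw 64.71 zax [-0.0289  0.0464] q [-1.04 -0.5  -0.15  2.13 -0.12  1.47 -1.61]
```

```bash
python3 -m crank '-0.15 0 0 0 -1; -0.15 0 0 0 -1; 0 0 0 0 -1'>/dev/null
python3 -c "from h import *;st()"
python3 -m crank '-0.15 0 0 0 -1; 0 0 0 0 -1; 0 0 0 0 -1'>/dev/null
python3 -c "from h import *;st()"
```

```text
27.9 [0.1089 0.2494 0.2559] yaw 64.33 zax [-0.0448  0.0185] q [-1.03 -0.5  -0.16  2.16 -0.12  1.48 -1.6 ]
28.2 [0.1022 0.2453 0.2492] yaw 64.95 zax [-0.0518 -0.0001] q [-0.88 -0.5  -0.27  2.17 -0.17  1.48 -1.54]
```

```bash
python3 -m crank '0.1 0 -0.2 0 -1; 0.1 0 -0.2 0 -1; 0 0 -0.2 0.095 -1; 0 0 0 0.095 -1; 0 0 0 0.095 -1; 0 0 0 0.095 -1; 0 0 0 0.095 -1; 0 0 0 0.095 -1; 0 0 0 0.095 -1; 0 0 0 0.055 -1'>/dev/null
python3 -m crank '0.25 0.15 0 0 -1; 0.25 0.15 0 0 -1; 0.25 0.15 0 0 -1; 0.25 0.15 0 0 -1; 0.25 0.15 0 0 -1; 0.25 0.15 0 0 -1; 0.25 0.1 0 0 -1; 0.25 0 0 0 -1; 0 0 0 0 -1; 0 0 0 0 -1'>/dev/null
python3 -c "from h import *;st()"
```

```text
30.2 [0.4792 0.1108 0.348 ] yaw 0.28 zax [-0.0546 -0.0028] q [-0.39  0.04  0.09  1.55 -0.02  1.61 -1.87]
```

```bash
python3 -m crank '0.25 0.1 0 0 -1; 0.25 0.1 0 0 -1; 0.25 0.1 0 0 -1; 0.25 0.05 0 0 -1; 0.25 0.05 0 0 -1; 0.15 0 -0.1 0 -1; 0.1 0 -0.1 0 -1; 0 0 0 0 -1; 0 0 0 0 -1'>/dev/null
python3 -c "from h import *;st()"
python3 -m crank '0.1 0 0 0 -1; 0 0 -0.1 0 -1; 0 0 0 0 -1; 0 0 0 0 -1'>/dev/null
python3 -c "from h import *;st()"
```

```text
31.1 [0.7655 0.037  0.3722] yaw 0.29 zax [-0.0521 -0.002 ] q [-0.17  0.78  0.21  0.5  -0.15  1.92 -1.63]
31.5 [0.7825 0.0357 0.3902] yaw 0.17 zax [-0.0482 -0.0021] q [-0.14  0.93  0.31  0.22 -0.28  2.06 -1.64]
```

```bash
python3 -m crank '0 0 -0.1 0 -1; 0 0 0 0 -1; 0 0 0 0 -1'>/dev/null
python3 -c "from h import *;st()"
python3 -m crank '0 0 -0.05 0 -1; 0 0 0 0 -1; 0 0 0 0 -1'>/dev/null
python3 -c "from h import *;st()"
```

```text
31.8 [0.7765 0.0351 0.4038] yaw 0.16 zax [-0.0387 -0.0012] q [-0.16  0.9   0.42  0.24 -0.36  2.06 -1.62]
32.1 [0.7739 0.0352 0.4097] yaw 0.22 zax [-0.0342 -0.0003] q [-0.16  0.89  0.43  0.24 -0.37  2.06 -1.62]
```

```bash
python3 -m crank '0 0 -0.1 0 -1; 0 0 -0.1 0 -1; 0 0 0 0 -1; 0 0 0 0 -1'>/dev/null
python3 -c "from h import *;st()"
python3 -m crank '0 0 -0.05 0 -1; 0 0 0 0 -1; 0 0 0 0 -1'>/dev/null
python3 -c "from h import *;st()"
```

```text
32.5 [0.7606 0.0347 0.438 ] yaw 0.23 zax [-0.0117  0.0009] q [-0.17  0.84  0.4   0.28 -0.34  2.06 -1.62]
32.8 [0.7575 0.0344 0.4429] yaw 0.21 zax [-0.0088  0.0007] q [-0.17  0.83  0.4   0.29 -0.33  2.06 -1.62]
```

```bash
python3 -m crank '0 0 -0.07 0 -1; 0 0 0 0 -1; -0.2 -0.2 0.2 0 -1; -0.2 -0.2 0.2 0 -1; 0 -0.2 0.2 0 -1; 0 -0.05 0.2 0 -1; 0 0 0.15 -0.09 -1; 0 0 0 -0.09 -1; 0 0 0 -0.09 -1; 0 0 0 -0.09 -1'>/dev/null
python3 -m crank '0 0 0 -0.09 -1; 0 0 0 -0.09 -1; 0 0 0 -0.09 -1; 0 0 0 -0.09 -1; 0 0 0 -0.09 -1; 0 0 0 -0.09 -1; 0 0 0 -0.07 -1; 0 0 0 0 -1; 0 0 0 0 -1'
python3 -c "from h import *;st()"
```

```text
time: 34.7
ee_pos: [0.7213, 0.1178, 0.3144]
eef_rot: [0.725, 0.689, 0.001, -0.0]
ft_force: [-0.1, -0.1, -3.3]
width: 0.0614
grip_force: 25.0
34.7 [0.7213 0.1178 0.3144] yaw 87.12 zax [0.0004 0.0012] q [-0.31  0.57  0.15  0.95 -0.08  1.63 -0.23]
```

```bash
python3 -m crank '0.12 -0.12 0 0 -1; 0.12 -0.12 0 0 -1; 0 0 0.15 0.03 -1; 0 0 0.2 0 -1; 0 0 0.2 0 -1; 0 0 0.2 0 -1; 0 0 0.1 0 -1; 0 0 0 0 -1; 0 0 0 0 -1'
python3 -c "from h import *;st()"
```

```text
time: 35.6
ee_pos: [0.6761, 0.1683, 0.1454]
eef_rot: [0.74, 0.672, 0.001, -0.0]
ft_force: [-0.2, -0.1, -2.1]
width: 0.0616
grip_force: 25.0
35.6 [0.6761 0.1683 0.1454] yaw 84.52 zax [0.0011 0.0012] q [-0.39  0.53  0.12  1.35 -0.07  1.26 -0.36]
```

```bash
python3 -m crank '0 0 0.12 0 -1; 0 0 0.1 0 -1; 0 0 0.045 0 -1; 0 0 0 0 -1; 0 0 0 0 -1'
python3 -m crank '0 0 0 0 1; 0 0 0 0 1; 0 0 0 0 1; 0 0 -0.1 0 1; 0 0 -0.2 0 1; 0 0 -0.2 0 1; 0 0 -0.2 0.09 1; 0 0 0 0.09 1; 0 0 0 0.09 1; 0 0 0 0.09 1' >/dev/null
python3 -m crank '0 0 0 0.09 1; 0 0 0 0.09 1; 0 0 0 0.09 1; 0 0 0 0.09 1; 0 0 0 0.09 1; 0 0 0 0.09 1; 0 0 0 0.03 1; 0 0 0 0 1; 0 0 0 0 1' >/dev/null
python3 - <<'E'
from h import *
st();c=cam("top");cv2.imwrite("pics/t3.png",c["img"])
E
```

```text
time: 36.1
ee_pos: [0.6767, 0.1685, 0.0932]
eef_rot: [0.74, 0.673, 0.002, 0.0]
ft_force: [-0.7, -0.5, -3.2]
width: 0.0614
grip_force: 25.0
38.0 [0.6757 0.1682 0.2315] yaw 1.02 zax [0.0005 0.0011] q [-0.56  0.5   0.38  1.25 -0.18  1.42 -1.75]
```

View pics/t3.png

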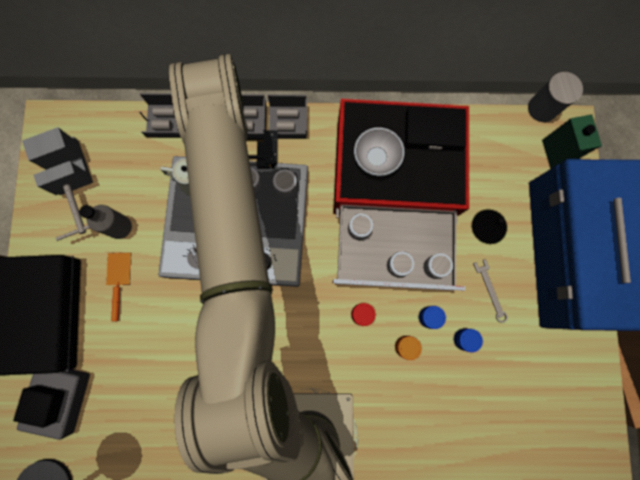

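Top view: the remaining tins are unmoved at (361,226), (402,264) and (439,265). The placed tins show at (285,181) and (about 250,180).

```bash
python3 -m crank '-0.2 0.1 0 0 1; -0.25 0.2 0 0 1; -0.19 0.25 0 0 1; 0 0.25 0 0 1; 0 0.25 0 0 1; 0 0.25 0 0 1; 0 0.19 0 0 1; 0 0 0 0 1; 0 0 0 0 1' >/dev/null
python3 -c "from h import *;st()"
```

```text
38.95 [ 0.5707 -0.1135  0.2311] yaw 0.84 zax [0.0005 0.0011] q [-0.33  0.25  0.54  1.59 -0.13  1.34 -1.33]
```

```bash
python3 -m crank '-0.11 0.075 0 0 1; 0 0 0 0 1; 0 0 0.2 0 1; 0 0 0.2 0 1; 0 0 0.2 0 1; 0 0 0.01 0 1; 0 0 0 0 1; 0 0 0 0 1'
python3 -m crank '0 0 0 0 -1; 0 0 0 0 -1; 0 0 0 0 -1; 0 0 0 0 -1; 0 0 0 0 -1'
python3 -m crank '0 0 -0.15 0 -1; 0 0 -0.2 0 -1; 0 0 -0.2 0 -1; 0 -0.15 -0.1 0 -1; 0.05 -0.25 0 0 -1; 0.05 -0.25 0 0 -1; 0 -0.25 0 0 -1; 0 -0.18 0 0 -1; 0 0 0 0 -1; 0 0 0 0 -1'
python3 -c "from h import *;st()"
```

```text
time: 39.75
ee_pos: [0.5506, -0.1276, 0.1113]
eef_rot: [1.0, 0.008, 0.002, -0.0]
ft_force: [-0.4, 0.5, 1.0]
width: 0.0871
grip_force: 0.0
time: 40.25
ee_pos: [0.5492, -0.128, 0.1093]
eef_rot: [1.0, 0.008, 0.0, -0.001]
ft_force: [-0.6, 0.3, 3.2]
width: 0.0611
grip_force: 25.0
time: 41.25
ee_pos: [0.5649, 0.087, 0.2387]
eef_rot: [1.0, 0.009, -0.0, -0.0]
ft_force: [0.4, -1.6, -2.0]
width: 0.0616
grip_force: 25.0
41.25 [0.5649 0.087  0.2387] yaw 1.02 zax [-0.0007  0.0004] q [-0.58  0.21  0.41  1.6  -0.08  1.35 -1.72]
```

```bash
python3 -m crank '0.027 0.03 0.1 0 -1; 0 0 0.2 0 -1; 0 0 0.2 0 -1; 0 0 0.15 0 -1; 0 0 0.08 0 -1; 0 0 0 0 -1; 0 0 0 0 -1'
python3 -c "from h import *;st()"
```

```text
time: 41.95
ee_pos: [0.5708, 0.0789, 0.0932]
eef_rot: [1.0, 0.007, -0.0, -0.0]
ft_force: [-0.2, -0.9, -2.0]
width: 0.0615
grip_force: 25.0
41.95 [0.5708 0.0789 0.0932] yaw 0.78 zax [-0.0001  0.0003] q [-0.54  0.34  0.39  1.76 -0.15  1.06 -1.66]
```

```bash
python3 -m crank '0 0 0.01 0 -1; 0 0 0 0 1; 0 0 0 0 1; 0 0 0 0 1; 0 0 -0.1 0 1; 0 0 -0.2 0 1; 0 0 -0.2 0 1; -0.1 0.1 -0.2 0 1; -0.25 0.25 0 0 1; -0.25 0.25 0 0 1' >/dev/null
python3 -m crank '0 0.25 0 0 1; 0 0.25 0 0 1; 0 0.25 0 0 1; 0 0.18 0 0 1; 0 0 0 0 1; 0 0 0 0 1' >/dev/null
python3 -c "from h import *;st()"
```

```text
43.55 [ 0.4843 -0.1983  0.231 ] yaw 0.81 zax [0.0003 0.001 ] q [-0.31  0.1   0.66  1.75 -0.06  1.32 -1.19]
```

```bash
python3 -m crank '-0.17 0.155 0 0 1; 0 0 0 0 1; 0 0 0.2 0 1; 0 0 0.2 0 1; 0 0 0.2 0 1; 0 0 0.01 0 1; 0 0 0 0 1; 0 0 0 0 1'
python3 -m crank '0 0 0 0 -1; 0 0 0 0 -1; 0 0 0 0 -1; 0 0 0 0 -1; 0 0 0 0 -1'
python3 -m crank '0 0 -0.15 0 -1; 0 0 -0.2 0 -1; 0 0 -0.2 0 -1; 0 -0.15 -0.1 0 -1; 0.1 -0.25 0 0 -1; 0.2 -0.25 0 0 -1; 0.25 -0.25 0 0 -1; 0.13 -0.25 0 0 -1; 0 -0.25 0 0 -1; 0 -0.25 0 0 -1'
python3 -m crank '0 -0.25 0 0 -1; 0 -0.15 0 0 -1; 0 0 0 0 -1; 0 0 0 0 -1'
python3 -c "from h import *;st()"
```

```text
time: 44.35
ee_pos: [0.4524, -0.2292, 0.111]
eef_rot: [1.0, 0.008, 0.001, -0.0]
ft_force: [0.9, -0.1, 0.3]
width: 0.0872
grip_force: 0.0
time: 44.85
ee_pos: [0.4512, -0.2293, 0.1092]
eef_rot: [1.0, 0.008, 0.0, -0.0]
ft_force: [-0.6, -0.9, 3.3]
width: 0.062
grip_force: 25.0
time: 45.85
ee_pos: [0.5542, 0.0694, 0.2383]
eef_rot: [1.0, 0.008, -0.001, -0.0]
ft_force: [1.0, 0.5, -2.4]
width: 0.0614
grip_force: 25.0
time: 46.25
ee_pos: [0.5528, 0.1479, 0.2386]
eef_rot: [1.0, 0.009, -0.001, 0.0]
ft_force: [-0.4, -1.2, -2.6]
width: 0.0614
grip_force: 25.0
46.25 [0.5528 0.1479 0.2386] yaw 0.99 zax [-0.0011 -0.    ] q [-0.69  0.21  0.41  1.6  -0.09  1.35 -1.82]
```

```bash
python3 -m crank '0.12 -0.19 0 0 -1; 0 0 0 0 -1; 0 0 0.15 0 -1; 0 0 0.2 0 -1; 0 0 0.2 0 -1; 0 0 0.15 0 -1; 0 0 0.03 0 -1; 0 0 0 0 -1; 0 0 0 0 -1'
python3 -c "from h import *;st()"
```

```text
time: 47.15
ee_pos: [0.5773, 0.185, 0.094]
eef_rot: [1.0, 0.007, 0.001, -0.0]
ft_force: [-0.4, -0.4, -2.4]
width: 0.0618
grip_force: 25.0
47.15 [0.5773 0.185  0.094 ] yaw 0.81 zax [0.001  0.0008] q [-0.69  0.4   0.38  1.68 -0.16  1.09 -1.82]
```

```bash
python3 -m crank '0 0 0.012 0 -1; 0 0 0 0 1; 0 0 0 0 1; 0 0 0 0 1; 0 0 -0.1 0 1; 0 0 -0.2 0 1; 0 0 -0.2 0 1; -0.1 0.1 -0.2 0 1; -0.25 0.25 0 0 1; -0.25 0.25 0 0 1' >/dev/null
python3 -m crank '-0.15 0.25 0 0 1; 0 0.25 0 0 1; 0 0.25 0 0 1; 0 0.25 0 0 1; 0 0.25 0 0 1; 0 0.25 0 0 1; 0 0.25 0 0 1; 0 0.2 0 0 1;  0 0 0 0 1; 0 0 0 0 1' >/dev/null
python3 - <<'E'
from h import *
st();c=cam("wrist");cv2.imwrite("pics/w5.png",c["img"]);print(proj(c,(.448,-.326,.139)))
E
```

```text
49.15 [ 0.4674 -0.2902  0.2304] yaw 0.79 zax [-0.0002  0.0006] q [-0.26  0.2   0.85  1.69 -0.15  1.33 -0.95]
[376.86753356 277.89163999]
```

View pics/w5.png

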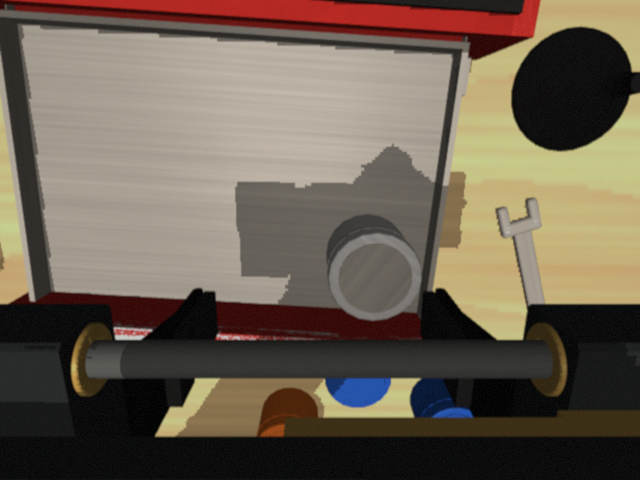

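The last tin in the tray is at (374,277), as predicted (377,278). The next move grips it.

```bash
python3 -m crank '-0.097 0.178 0 0 1; 0 0 0 0 1; 0 0 0.2 0 1; 0 0 0.2 0 1; 0 0 0.2 0 1; 0 0 0.01 0 1; 0 0 0 0 1; 0 0 0 0 1'
python3 -m crank '0 0 0 0 -1; 0 0 0 0 -1; 0 0 0 0 -1; 0 0 0 0 -1; 0 0 0 0 -1'
python3 -m crank '0 0 -0.15 0 -1; 0 0 -0.2 0 -1; 0 0 -0.2 0 -1; 0 -0.15 -0.15 0 -1; 0 -0.25 0 0 -1; 0 -0.25 0 0 -1; 0 -0.25 0 0 -1; 0 -0.25 0 0 -1; 0 -0.25 0 0 -1; 0 -0.25 0 0 -1' >/dev/null
python3 -m crank '0 -0.25 0 0 -1; 0 -0.25 0 0 -1; 0 -0.25 0 0 -1; 0.1 -0.25 0 0 -1; 0.2 -0.25 0 0 -1; 0.2 -0.1 0 0 -1; 0.1 0 0 0 -1; 0 0 0 0 -1; 0 0 0 0 -1' 
python3 -c "from h import *;st()"
```

```text
time: 50.0
ee_pos: [0.4502, -0.3254, 0.1106]
eef_rot: [1.0, 0.008, 0.002, -0.0]
ft_force: [-0.3, -0.6, 0.8]
width: 0.0869
grip_force: 0.0
time: 50.5
ee_pos: [0.4491, -0.3256, 0.1088]
eef_rot: [1.0, 0.008, 0.0, -0.0]
ft_force: [-0.7, -1.0, 3.3]
width: 0.0615
grip_force: 25.0
time: 52.4
ee_pos: [0.549, 0.2614, 0.2478]
eef_rot: [1.0, 0.008, -0.001, 0.0]
ft_force: [-1.0, 0.0, -2.8]
width: 0.0615
grip_force: 25.0
52.4 [0.549  0.2614 0.2478] yaw 0.87 zax [-0.0018 -0.0005] q [-0.79  0.29  0.34  1.49 -0.1   1.39 -2.  ]
```

```bash
python3 -m crank '0.117 -0.13 0 0 -1; 0 0 0 0 -1; 0 0 0.15 0 -1; 0 0 0.2 0 -1; 0 0 0.2 0 -1; 0 0 0.15 0 -1; 0 0 0.065 0 -1; 0 0 0 0 -1; 0 0 0 0 -1'
python3 -c "from h import *;st()"
```

```text
time: 53.3
ee_pos: [0.5729, 0.2888, 0.0978]
eef_rot: [1.0, 0.008, 0.001, -0.001]
ft_force: [0.5, -0.1, -2.8]
width: 0.0612
grip_force: 25.0
53.3 [0.5729 0.2888 0.0978] yaw 0.91 zax [0.0019 0.0023] q [-0.77  0.47  0.31  1.58 -0.15  1.12 -1.98]
```

```bash
python3 -m crank '0 0 0.03 0 -1; 0 0 0 0 -1; 0 0 0 0 1; 0 0 0 0 1; 0 0 0 0 1; 0 0 -0.1 0 1; 0 0 -0.2 0 1; 0 0 -0.2 0 1; -0.1 0.1 -0.2 0 1; -0.2 0.25 0 0 1' >/dev/null
python3 -m crank '-0.15 0.25 0 0 1; -0.1 0.25 0 0 1; -0.1 0.25 0 0 1; 0 0.25 0 0 1; 0 0.25 0 0 1; 0 0.25 0 0 1; 0 0.25 0 0 1; 0 0.25 0 0 1; 0 0 0 0 1; 0 0 0 0 1' >/dev/null
python3 - <<'E'
from h import *
st();c=cam("top");cv2.imwrite("pics/t6.png",cv2.resize(c["img"][140:300,150:480],None,fx=2.4,fy=2.4,interpolation=2))
E
```

```text
55.3 [ 0.4651 -0.1593  0.2298] yaw 0.75 zax [0.0006 0.0012] q [-0.46  0.01  0.71  1.82 -0.01  1.31 -1.31]
```

View pics/t6.png

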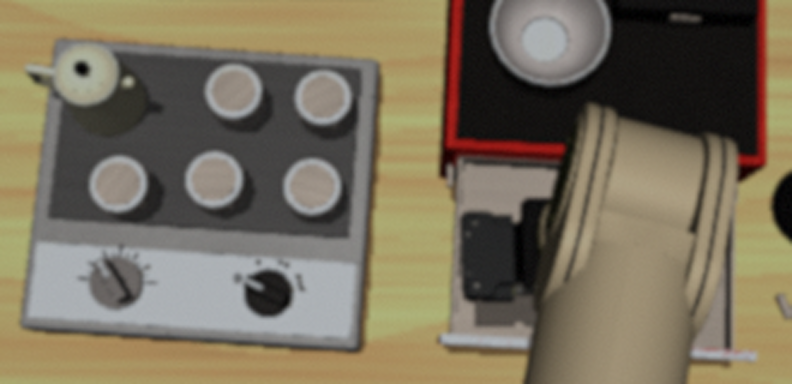

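Top crop: all five tins stand on the plate at about (233,92), (323,97), (118,184), (214,180) and (311,186), and the pot has not moved. Selector and timer are next, so I take a wrist view of them.

```bash
python3 -m crank '-0.1 -0.1 0 0 1; -0.2 -0.25 0 0 1; -0.2 -0.25 0 0 1; 0 -0.25 0 0 1; 0 -0.25 0 0 1; 0 -0.25 0 0 1; 0 -0.25 0 0 1; 0 -0.25 0 0 1; 0 0 0 0 1; 0 0 0 0 1' >/dev/null
python3 - <<'E'
from h import *
st();c=cam("wrist");cv2.imwrite("pics/w6.png",c["img"]);print(proj(c,(.4597,.1277,.09)),proj(c,(.4697,.2975,.09)))
np.savez("w6",R=c["R"],t=c["t"],K=c["K"],img=c["img"])
E
```

```text
56.35 [0.3763 0.1901 0.2297] yaw 1.18 zax [-0.      0.0001] q [-0.75 -0.14  0.16  1.95  0.02  1.32 -2.15]
[414.74952987 114.34160221] [166.92642321  93.71220125]
```

View pics/w6.png

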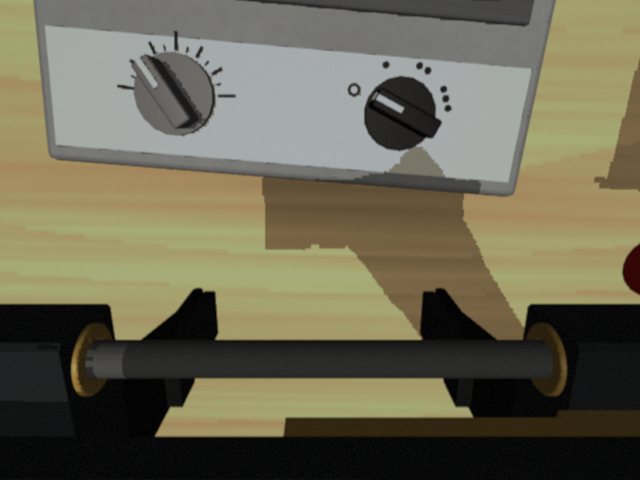

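```bash
python3 - <<'E'
from h import *
c=dict(np.load("w6.npz"))
for n,uv in dict(sel=(400,113),tim=(174,93)).items():print(n,ray(c,*uv,.064).round(4))
i=c["img"][25:165,110:470];cv2.imwrite("pics/k.png",cv2.resize(i,None,fx=2.2,fy=2.2,interpolation=2))
E
```

```text
sel [0.4611 0.1331 0.064 ]
tim [0.4718 0.3012 0.064 ]
```

View pics/k.png

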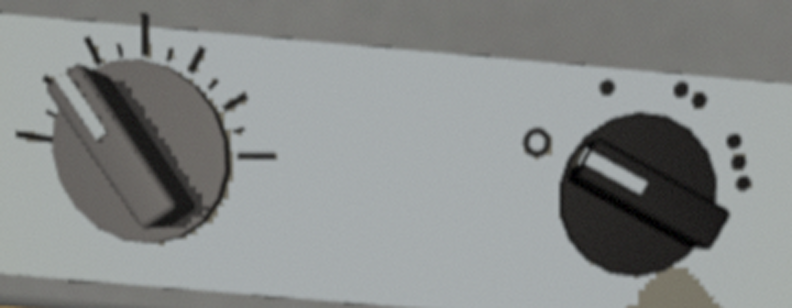

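Knob crop: the selector bar points to the ring (off), about +65° in the world. The timer bar points to about 16 minutes, about +36° in the world. I go to the selector with the jaws across its bar.

```bash
python3 -m crank '0.2 0.15 0 0 1; 0.2 0.15 0 0 1; 0.02 0 0 -0.09 1; 0 0 0 -0.09 1; 0 0 0 -0.09 1; 0 0 0 -0.09 1; 0 0 0 -0.09 1; 0 0 0 -0.09 1; 0 0 0 -0.09 1; 0 0 0 -0.07 1' 30
python3 -c "from h import *;st()"
```

```text
time: 57.4
ee_pos: [0.4621, 0.1287, 0.2301]
eef_rot: [0.847, 0.531, 0.001, -0.0]
ft_force: [-0.1, 0.6, 0.2]
width: 0.0872
grip_force: 0.0
57.4 [0.4621 0.1287 0.2301] yaw 64.15 zax [0.0005 0.0013] q [-0.67 -0.01  0.3   1.84  0.    1.31 -0.82]
```

```bash
python3 -m crank '0 0 0.2 0 1; 0 0 0.2 0 1; 0 0 0.2 0 1; 0 0 0.15 0 1; 0 0 0.04 0 1; 0 0 0 0 1; 0 0 0 0 1' 30
python3 -m crank '0 0 0 0 -1; 0 0 0 0 -1; 0 0 0 0 -1; 0 0 0 0 -1; 0 0 0 0 -1; 0 0 0 0 -1; 0 0 0 0 -1'
python3 -c "from h import *;st()"
```

```text
time: 58.1
ee_pos: [0.4633, 0.13, 0.0735]
eef_rot: [0.849, 0.529, 0.001, -0.0]
ft_force: [-0.3, 0.8, 1.7]
width: 0.0871
grip_force: 0.0
time: 58.8
ee_pos: [0.4623, 0.13, 0.0718]
eef_rot: [0.848, 0.529, 0.0, -0.0]
ft_force: [1.1, -0.1, -0.3]
width: 0.0391
grip_force: 0.0
58.8 [0.4623 0.13   0.0718] yaw 63.91 zax [0.0001 0.001 ] q [-0.65  0.16  0.31  2.02 -0.06  0.97 -0.77]
```

```bash
python3 -m crank '0 0 0 0 -1; 0 0 0 0 -1; 0 0 0 0 -1; 0 0 0 0 -1; 0 0 0 0 -1; 0 0 0 0 -1'
python3 -c "from h import *;st()"
```

```text
time: 59.4
ee_pos: [0.4615, 0.1304, 0.0718]
eef_rot: [0.848, 0.529, -0.0, -0.001]
ft_force: [-5.0, 1.8, 4.7]
width: 0.0138
grip_force: 30.0
59.4 [0.4615 0.1304 0.0718] yaw 63.94 zax [-0.0013  0.0013] q [-0.65  0.16  0.31  2.02 -0.06  0.97 -0.77]
```

```bash
python3 -m crank '0 0 0 0.07 -1; 0 0 0 0.09 -1; 0 0 0 0.09 -1; 0 0 0 0.09 -1; 0 0 0 0.09 -1; 0 0 0 0.09 -1; 0 0 0 0.09 -1; 0 0 0 0.09 -1; 0 0 0 0.09 -1; 0 0 0 0.09 -1'
python3 -m crank '0 0 0 0.09 -1; 0 0 0 0.03 -1; 0 0 0 0 -1; 0 0 0 0 -1; 0 0 0 0 -1'
python3 -c "from h import *;st()"
```

```text
time: 60.4
ee_pos: [0.4613, 0.1308, 0.0718]
eef_rot: [0.991, -0.136, -0.001, -0.001]
ft_force: [-5.3, 3.3, 5.1]
width: 0.0135
grip_force: 30.0
time: 60.9
ee_pos: [0.4613, 0.1309, 0.0718]
eef_rot: [0.974, -0.225, -0.001, -0.001]
ft_force: [-5.3, 3.4, 5.5]
width: 0.0139
grip_force: 30.0
60.9 [0.4613 0.1309 0.0718] yaw -26.03 zax [-0.0017  0.0018] q [-0.79  0.17  0.46  2.03 -0.09  0.97 -2.31]
```

```bash
python3 -m crank '0 0 0 0 1; 0 0 0 0 1; 0 0 0 0 1; 0 0 0 0 1; 0 0 0 0 1; 0 0 -0.15 0 1; 0 0 -0.2 0 1; 0 0 -0.2 -0.09 1; 0 0 -0.1 -0.09 1; 0 0 0 -0.09 1' >/dev/null
python3 - <<'E'
from h import *
st()
E
python3 -m crank '0 0 0 -0.09 1; 0 0 0 -0.09 1; 0 0 0 -0.09 1; 0 0 0 -0.09 1; 0 0 0 -0.09 1; 0 0 0 -0.09 1; 0 0 0 -0.09 1; 0 0 0 -0.09 1; 0 0 0 -0.09 1; 0 0 0 -0.09 1' >/dev/null
python3 -m crank '0 0 0 -0.09 1; 0 0 0 -0.09 1; 0 0 0 -0.09 1; 0 0 0 -0.09 1; 0 0 0 -0.09 1; 0 0 0 -0.09 1; 0 0 0 -0.09 1; 0 0 0 -0.09 1; 0 0 0 -0.09 1; 0 0 0 -0.09 1' >/dev/null
python3 -c "from h import *;st()"
python3 -m crank '0 0 0 -0.09 1; 0 0 0 -0.09 1; 0 0 0 -0.09 1; 0 0 0 -0.09 1; 0 0 0 -0.09 1; 0 0 0 -0.09 1; 0 0 0 -0.09 1; 0 0 0 0 1; 0 0 0 0 1' >/dev/null
python3 -c "from h import *;st()"
```

```text
61.9 [0.4639 0.1303 0.2051] yaw -1.47 zax [0.0051 0.0039] q [-0.82  0.    0.45  1.88 -0.    1.25 -1.96]
63.9 [0.4623 0.1297 0.2018] yaw 160.53 zax [0.0002 0.0009] q [-0.8   0.01  0.44  1.88 -0.    1.25  0.87]
64.8 [0.4623 0.1298 0.2018] yaw -143.34 zax [0.0002 0.001 ] q [-0.8   0.01  0.44  1.88 -0.    1.25  1.85]
```

```bash
python3 -m crank '-0.14 0.165 0 0 1; -0.14 0.165 0 0 1; -0.14 0.165 0 0 1; -0.126 0.165 0 0 1; 0 0 0 0 1; 0 0 0 0 1' >/dev/null
python3 - <<'E'
from h import *
st();c=cam("top");cv2.imwrite("pics/t7.png",cv2.resize(c["img"][140:300,150:350],None,fx=3,fy=3,interpolation=2))
E
```

```text
65.4 [0.47   0.3017 0.2015] yaw -143.16 zax [-0.0001  0.0001] q [-0.94  0.2   0.33  1.69 -0.07  1.27  1.62]
```

View pics/t7.png

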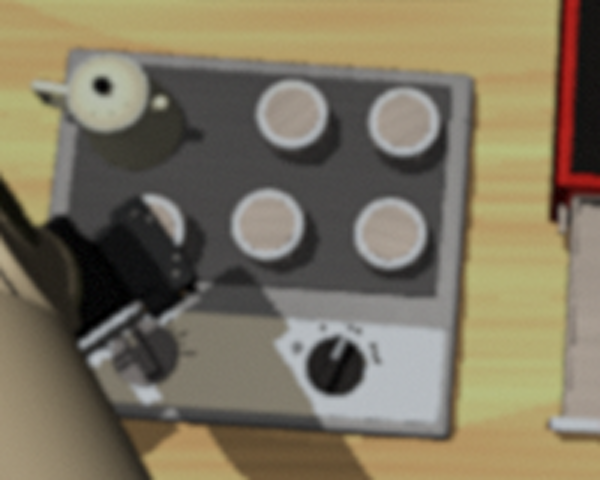

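```bash
python3 -m crank '0 0 0.2 0 1; 0 0 0.2 0 1; 0 0 0.17 0 1; 0 0 0.08 0 1; 0 0 0 0 1; 0 0 0 0 1' 
python3 -m crank '0 0 0 0 -1; 0 0 0 0 -1; 0 0 0 0 -1; 0 0 0 0 -1; 0 0 0 0 -1; 0 0 0 0 -1; 0 0 0 0 -1; 0 0 0 0 -1; 0 0 0 0 -1; 0 0 0 0 -1' >/dev/null
python3 -m crank '0 0 0 0 -1; 0 0 0 0 -1; 0 0 0 0 -1'
python3 -c "from h import *;st()"
```

```text
time: 66.05
ee_pos: [0.471, 0.3003, 0.0729]
eef_rot: [-0.315, 0.949, 0.0, 0.001]
ft_force: [-0.1, 0.8, 0.5]
width: 0.0871
grip_force: 0.0
time: 67.35
ee_pos: [0.4714, 0.3003, 0.072]
eef_rot: [-0.316, 0.949, -0.0, 0.001]
ft_force: [4.3, -2.6, -2.2]
width: 0.0137
grip_force: 30.0
67.35 [0.4714 0.3003 0.072 ] yaw -143.14 zax [0.0018 0.0005] q [-0.92  0.33  0.31  1.82 -0.12  1.01  1.66]
```

```bash
python3 -m crank '0 0 0 0.09 -1; 0 0 0 0.09 -1; 0 0 0 0.09 -1; 0 0 0 0.09 -1; 0 0 0 0.09 -1; 0 0 0 0.09 -1; 0 0 0 0.09 -1; 0 0 0 0.09 -1; 0 0 0 0.045 -1; 0 0 0 0 -1'
python3 -m crank '0 0 0 0 -1; 0 0 0 0 -1; 0 0 0 0 -1; 0 0 0 0 -1'
python3 -c "from h import *;st()"
```

```text
time: 68.35
ee_pos: [0.4715, 0.3009, 0.0721]
eef_rot: [0.277, 0.961, 0.001, 0.001]
ft_force: [5.4, -0.4, -3.6]
width: 0.0141
grip_force: 30.0
time: 68.75
ee_pos: [0.4714, 0.3009, 0.0721]
eef_rot: [0.275, 0.961, 0.001, 0.001]
ft_force: [5.5, 0.5, -4.2]
width: 0.0136
grip_force: 30.0
68.75 [0.4714 0.3009 0.0721] yaw 148.03 zax [0.0023 0.0012] q [-1.08  0.35  0.51  1.83 -0.2   1.01  0.52]
```

```bash
python3 -m crank '0 0 0 0 1; 0 0 0 0 1; 0 0 0 0 1; 0 0 0 0 1; 0 0 0 0 1; 0 0 -0.15 0 1; 0 0 -0.2 0 1; 0 0 -0.2 -0.089 1; 0 0 -0.1 -0.089 1; 0 0 0 -0.089 1' >/dev/null
python3 -m crank '0 0 0 -0.089 -1; 0 0 0 0 -1; 0.2 -0.2 0 0 -1; 0.2 -0.25 0 0 -1; 0.2 -0.25 0 0 -1; 0.1 -0.25 0 0 -1; 0 -0.25 0 0 -1; 0 -0.25 0 0 -1; 0 -0.25 0 0 -1; 0 -0.25 0 0 -1' >/dev/null
python3 -c "from h import *;st()"
```

```text
70.75 [ 0.354  -0.0609  0.2015] yaw 179.85 zax [0.0005 0.0026] q [-0.85 -0.46  0.7   2.14  0.29  1.36  1.31]
```

```bash
python3 -m crank '0 -0.2 0 0 -1; 0 -0.2 0 0 -1; 0 -0.2 0 0 -1; 0 -0.15 0 0 -1; 0 0 0 0 -1; 0 0 0 0 -1' >/dev/null
python3 - <<'E'
from h import *
st();c=cam("top");a=c["img"];cv2.imwrite("pics/t8.png",cv2.resize(a[140:360,150:480],None,fx=2.4,fy=2.4,interpolation=2))
E
```

```text
71.35 [ 0.3547 -0.209   0.2013] yaw 179.85 zax [0.0001 0.002 ] q [-0.79 -0.44  0.99  2.05  0.37  1.36  1.65]
```

View pics/t8.png

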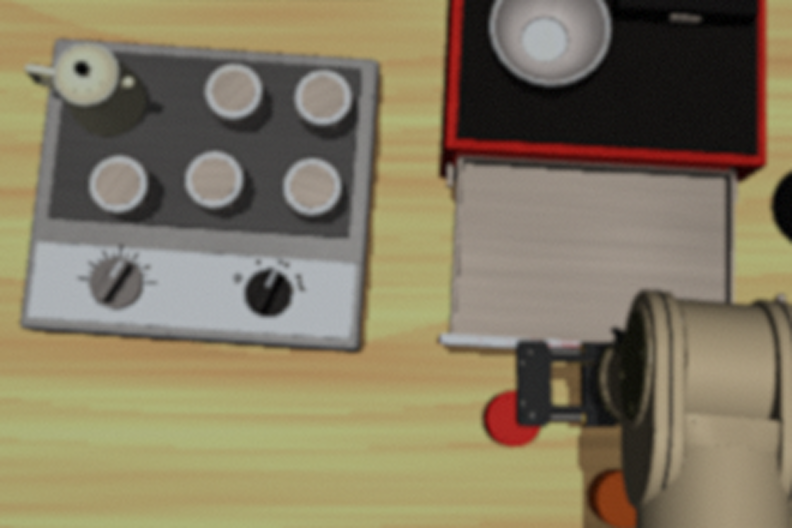

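Top crop: timer pointer just past 30 at the 40-minute tick, selector on two dots, all tins in place and the tray empty. Now I push the tray home.

```bash
python3 -m crank '0 0 0.15 0 -1; 0 0 0.2 0 -1; 0 0 0.105 0 -1; 0 0 0 0 -1; -0.1 0 0 0 -1; -0.1 0 0 0 -1; -0.1 0 0 0 -1; -0.1 0 0 0 -1; -0.1 0 0 0 -1; -0.1 0 0 0 -1'
python3 -c "from h import *;st()"
python3 -m crank '-0.1 0 0 0 -1; -0.1 0 0 0 -1; -0.08 0 0 0 -1; 0 0 0 0 -1; 0 0 0 0 -1'
python3 -c "from h import *;st()"
```

```text
time: 72.4
ee_pos: [0.4535, -0.2047, 0.1115]
eef_rot: [-0.001, 1.0, 0.005, -0.007]
ft_force: [-3.8, -1.1, 2.8]
width: 0.0005
grip_force: 1.6
72.4 [ 0.4535 -0.2047  0.1115] yaw -179.85 zax [-0.0138  0.0091] q [-0.69  0.32  1.19  1.96 -0.33  1.1   2.22]
time: 72.9
ee_pos: [0.5088, -0.2051, 0.1117]
eef_rot: [-0.001, 1.0, 0.005, -0.005]
ft_force: [0.1, 0.4, 0.9]
width: 0.0002
grip_force: 0.0
72.9 [ 0.5088 -0.2051  0.1117] yaw -179.88 zax [-0.0107  0.0093] q [-0.57  0.45  1.09  1.83 -0.44  1.15  2.24]
```

Contact is gentle, so I continue to the stop in small steps.

```bash
python3 -m crank '-0.1 0 0 0 -1; -0.1 0 0 0 -1; -0.05 0 0 0 -1; 0 0 0 0 -1'
python3 -m crank '-0.03 0 0 0 -1; -0.03 0 0 0 -1; 0 0 0 0 -1'|head -4
python3 -m crank '-0.02 0 0 0 -1; 0 0 0 0 -1'|head -4
python3 -m crank '-0.02 0 0 0 -1; 0 0 0 0 -1'|head -4
```

```text
time: 73.3
ee_pos: [0.5594, -0.2052, 0.1114]
eef_rot: [-0.001, 1.0, 0.004, -0.005]
ft_force: [-2.0, 0.7, 0.3]
width: 0.0001
grip_force: 0.0
time: 73.6
ee_pos: [0.5715, -0.2055, 0.1113]
eef_rot: [-0.001, 1.0, 0.004, -0.005]
ft_force: [0.3, -0.7, -0.3]
time: 73.8
ee_pos: [0.5734, -0.2058, 0.111]
eef_rot: [-0.0, 1.0, 0.005, -0.007]
ft_force: [-9.8, 2.4, 5.5]
time: 74.0
ee_pos: [0.5737, -0.2059, 0.1107]
eef_rot: [0.001, 1.0, 0.006, -0.01]
ft_force: [-26.7, 6.4, 18.7]
```

The force rise at x = 0.573 is the stop. I back off and check.

```bash
python3 -m crank '0.1 0 0 0 -1; 0.2 0 0 0 -1; 0.2 0 -0.1 0 -1; 0.1 0 -0.2 0 -1; 0 0 -0.2 0 -1; 0 0 -0.1 0 -1; 0 0 0 0 -1; 0 0 0 0 -1'
python3 - <<'E'
from h import *
st();c=cam("top");a=c["img"];cv2.imwrite("pics/t9.png",cv2.resize(a[80:360,100:500],None,fx=2,fy=2,interpolation=2))
np.savez("t9",R=c["R"],t=c["t"],K=c["K"],img=a)
E
```

```text
time: 74.8
ee_pos: [0.4603, -0.2065, 0.232]
eef_rot: [-0.001, 1.0, 0.005, -0.004]
ft_force: [-1.1, -0.0, 0.1]
width: 0.0006
grip_force: 0.0
74.8 [ 0.4603 -0.2065  0.232 ] yaw -179.87 zax [-0.0088  0.0096] q [-0.86  0.11  1.29  1.8  -0.11  1.33  2.04]
```

View pics/t9.png

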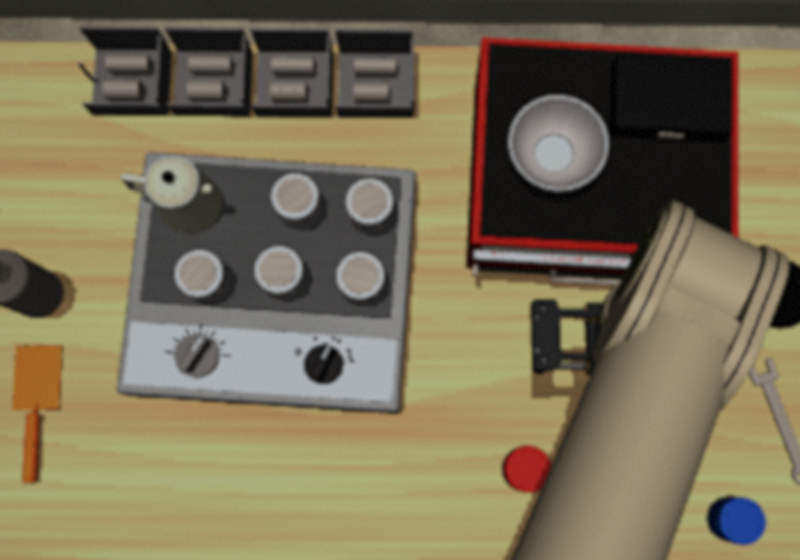

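Tray lip is now flush at the chest front, about (475–632, 256). Five tins and the pot are in place, the selector is on two dots and the timer at 40. One numeric check before handing in.

```bash
python3 - <<'E'
from h import *
np.set_printoptions(precision=4,suppress=True)
c=dict(np.load("t9.npz"))
print("lip L",ray(c,337.5,207.5,.132),"shift",ray(c,337.5,207.5,.132)[0]-.3907)
th=-.0587;r=np.array([[np.cos(th),-np.sin(th)],[np.sin(th),np.cos(th)]])
for u,v in [(295,197),(369,201),(199,273),(278,270),(360,275)]:print(r.T@(ray(c,100+u/2,80+v/2,.121)[:2]-[.6324,.2027]))
E
```

```text
lip L [ 0.5945 -0.0695  0.132 ] shift 0.20377470907772416
[ 0.0431 -0.0348]
[ 0.0441 -0.1319]
[-0.0664  0.0797]
[-0.0558 -0.0214]
[-0.0554 -0.1276]
```

```bash
python3 -c "
from bench import workorder;print(workorder.close_job())"
```

```text
the job is handed in; nothing more can be done
None
```

Job handed in: all five tins stand on the plate, the selector is on two dots, the timer is at 40 minutes, and the tray is pushed home to its stop; the hand-in returned no verdict.

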